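# Hang the ear defenders on the swing-out bar

## Robot

A 7-joint arm with a two-finger parallel gripper is mounted at the origin on the work surface. World frame = base frame: x ahead of the robot, y to its left, z up, the work surface at z = 0. Lengths are in m, angles in rad, forces in N, time in s.
With the tool pointing down it reaches from about 0.4 to 0.85 m from the base axis. Payload 10.4 kg.
Tool frame: the origin (TCP) lies at the very end of the fingers, on their centre line; the grasp point (between the pads) lies 19 mm behind it (manip.grip_point_offset is the distance from the TCP to the grasp point, in m); z points along the fingers, y is the line along which they close (so a half turn about z gives the same grasp; the last joint's range is limited). The gripper opens to 85 mm and grips with 20 to 120 N. Pads are 22 mm wide; open, the fingers measure 114 mm over their backs; the gripper's body (76 mm by 85 mm) begins 54 mm behind the grasp point. The pads swing forward as they close: fully open they stand 13 mm farther back than shut.
Start: joints at [-1.339, 0.332, -0.065, 1.46, 0.022, 1.35, -0.088], TCP at [0.158, 0.605, 0.231] pointing down, gripper open.
Joint ranges: [-2.6, 2.6], [-0.5, 2.12], [-1.47, 1.34], [0.16, 2.42], [-1.27, 4.41], [0.06, 2.06], [-2.6, 2.6]. Speed limits (rad/s): [2.22, 2.22, 2.79, 2.79, 3.14, 3.14, 3.14].

## Interface

Orientations are given as a unit quaternion [x, y, z, w].
In Python, from workcell import manip gives the robot as it stands. The module is installed in compiled form; this text tells all that it offers.
- The arm moves only by the tool step_arm, never from a script. Its argument "moves" is a list of rows, each a list of 7 numbers: the closure, from 0 (fully open) to 1 (shut), then the shift along the world's x, y, z in mm, then the turn, a rotation vector about the world's x, y, z in rad. In form: [[grip, tx, ty, tz, ax, ay, az], ...]. A call has 1 to 10 rows; each row is the pose to reach, as a shift and turn from the pose commanded when the call began; what a row does not reach only later rows make up. A row lasts 1/10 s, in which the tool goes at most 50 mm and 8.59 degrees, less where a joint would pass 70% of its speed; a pose out of reach is approached as far as the arm can. A call with a gripper value outside its range is refused whole. The fingers move at their own pace and stop on an object; "grip_force" is the grip in N (left out, the last holds). Time passes only in rows, so rows that repeat a pose let the fingers close. It gives the time, the measured TCP pose, the force, the opening and the grip force at its end, in the units of the state.
- manip.get_obs(): the state, without advancing time (a new reading comes with each control period).
- manip.camera(name): name is "scene" or "top"; returns a dict with "image" (384x512x3 uint8, blue, green, red), "K" (3x3 intrinsics, pixels), "dist_coeffs" ([k1, k2, p1, p2, k3] as OpenCV has them; the pictures are not rectified), "rvec" (rotation vector, rad) and "tvec" (3), from world to camera coordinates, as OpenCV has them. Camera axes: x right, y down, z forward; pixel columns grow to the right and rows downward; lengths in m; the calibration is good to about 2 mm. A picture is of the moment at which its call begins. There is no depth.
- manip.hand_in(): hands the job in; it is judged then, once.
The state is a dict: "clock": time; "joint_pos": joint angles; "joint_velocities": joint speeds; "tau": joint torques, N m; "position": TCP position; "ee_rot": TCP orientation; "ft_force": force on the tool from outside, world axes, zero at the start; "torque": the same for the moment, N m; "grip_width": opening from 0.0 (shut) to 1.0 (fully open); "grasp_force": force on a finger pad.
Only numpy, scipy, OpenCV 4.12 (cv2) and the standard library are available. Lean on these libraries where they do the work, as an engineer would, in place of code of your own. Each camera call takes 0.05 s, during which the arm holds its last target. There are 200 camera calls.

## Task

Tidy away the mill's ear defenders: first swing the hanger's bar fully out to its end stop, then hang the ear defenders by their headband over the bar, one cup on each side, and slide them along until the band rests against the round stop disc. Leave the bar out and the ear defenders hanging still, and do not knock the dish, the beaker or the jar about.

Things in the scene. Friction and masses are not known exactly. Their poses are not given: they have to be found in the camera images.
- hanger: Fixed grey stand: base plate 130 x 130 x 12 mm with an upright post 26 mm thick in its middle, carrying a horizontal steel bar on a vertical hinge at the top. Origin: centre of the base plate's underside; z up. The folded bar (joint 0) points along its -x, the bar swung out (joint 1.571) along its -y. Nothing rises over 30 mm above the bar's centre line.
- bar (a joint): Angle of the bar about its vertical hinge, rad: 0 folded (towards the robot), growing counter-clockwise seen from above to 1.571 at the end stop, fully out (along the stand's -y). It turns with light friction (under 2 N when pushed 120 mm from the hinge) and stays where it is left.
- bar_hinge (a point): On the hinge axis at the height of the bar's centre line, 215 mm above the bench. Its x axis points along the bar from hinge to tip, z up; it turns with the bar. The hinge boss here is 34 mm in diameter, rising 23 mm above this point.
- bar_stop (a point): On the bar's centre line, 50 mm from the hinge: centre of the tip-side face of the round steel stop disc (60 mm diameter, 5 mm thick, square to the bar). Axes as bar_hinge. The bar is round, 14 mm in diameter, and free for 129 mm between this face and the ball on the tip.
- bar_tip (a point): Centre of the black ball (22 mm diameter) on the free end of the bar, 190 mm from the hinge. Axes as bar_hinge.
- defenders: Loose grey ear defenders, 0.2 to 0.35 kg, standing on their two cups, headband up: 160 mm along y, 78 mm along x, 186 mm tall. Origin: underside, midway between the cups; z up through the crown. Cups: 31 to 77 mm either side of the middle, 96 mm tall. Steel headband 26 mm wide (x), 4 mm thick, flat for 60 mm across the crown. On the crown a firm black pad, the place to grip (closing along x).
- band_under (a point): Middle of the underside of the headband at the crown, which rests on the bar; 160 mm above the ear defenders' origin, axes as theirs. Above it come 4 mm of steel and the pad: 26 mm (x) by 60 mm (y) by 22 mm tall, its top 26 mm above this point. Fingers reaching below this point would meet the bar.
- dish: Loose open glass dish of seeds, 96 mm diameter, 18 mm tall, bystander. Origin: centre of its underside.
- beaker: Loose empty glass beaker, 72 mm diameter, 95 mm tall, bystander. Origin: centre of its underside.
- jar: Loose amber jar with a white cap, 60 mm diameter, 85 mm tall, bystander. Origin: centre of its underside.
Mind the look-alikes: they are no part of the job. Of the things that look like the defenders, take the one that is farthest from the robot's base at the start.

How it is judged:
On the way:
1. the bar is swung out to its end stop (over 1.45 rad), the ear defenders not yet up at the bar (value of joint bar above 1.45 rad and height (world z) of band_under below 0.19 m), for 0.2 s.
At the end, for the whole second after the job is handed in: Bar still out (over 1.40 rad). Ear defenders hang still and released on it: cups down (tilt under 0.3 rad), one each side (band square to the bar within 0.35 rad), band underside on top of the bar within 28 mm of its middle, gap between band and stop disc under 8 mm (value of joint bar above 1.4 rad and x of band_under in the frame of bar_stop between 0.005 and 0.021 m and y of band_under in the frame of bar_stop between -0.028 and 0.028 m and z of band_under in the frame of bar_stop between 0.001 and 0.012 m and angle between defenders's own z axis and vertical below 0.3 rad and angle between the x axis of defenders and the x axis of bar_stop, either way round below 0.35 rad and linear speed of defenders below 0.03 m/s and angular speed of defenders below 0.3 rad/s); the robot touches nothing.
It fails at once if the dish is knocked or moved by more than 30 mm (distance of dish from where it was at the start of the episode above 0.03 m).
It fails at once if the beaker is knocked or moved by more than 30 mm (distance of beaker from where it was at the start of the episode above 0.03 m).
It fails at once if the jar is knocked or moved by more than 30 mm (distance of jar from where it was at the start of the episode above 0.03 m).
It also fails if it takes over 72 s, if anything falls off the work surface, if the arm or the gripper's body presses on something with over 40 N, if the wrist force passes 120 N, or if a joint passes its speed limit or range.

## Working session

There is one attempt and no reset: what is moved stays moved. The work goes in short steps, Python scripts to look and compute and a tool call to move; the robot and the scene stay as the last step left them, time stands still between calls to the robot, and variables do not carry over. Pictures are saved under pics/ and viewed, at most 11 in all, crops included, and the job is handed in when it is done.

Besides the shell and the picture viewer there is one more tool, called after ">>>" by a JSON object that holds its "name" and its "arguments". step_arm: Moves the arm, as the interface text tells. Its arguments: {"type":"object","properties":{"moves":{"type":"array","items":{"type":"array","items":{"type":"number"}}},"grip_force":{"type":"number"}},"required":["moves"]}

```bash
mkdir -p pics
cat > h.py <<'E'
import numpy as np, cv2
from workcell import manip
def cam(n):
    c=manip.camera(n); c['R']=cv2.Rodrigues(np.array(c['rvec'],float))[0]; c['t']=np.array(c['tvec'],float).ravel(); return c
def ray(c,p):
    u=cv2.undistortPoints(np.array([[p]],float),np.array(c['K'],float),np.array(c['dist_coeffs'],float))[0,0]
    return -c['R'].T@c['t'], c['R'].T@np.array([u[0],u[1],1])
def onz(c,p,z):
    o,d=ray(c,p); return o+d*(z-o[2])/d[2]
def two(c1,p1,c2,p2):
    o,d=ray(c1,p1);q,e=ray(c2,p2); s=np.linalg.lstsq(np.c_[d,-e],q-o,rcond=None)[0]
    a,b=o+s[0]*d,q+s[1]*e; return (a+b)/2,np.linalg.norm(a-b)
def proj(c,P): return cv2.projectPoints(np.array(P,float).reshape(-1,1,3),np.array(c['rvec'],float),np.array(c['tvec'],float),np.array(c['K'],float),np.array(c['dist_coeffs'],float))[0][:,0]
E
python3 - <<'E'
from h import *
for n in ('scene','top'):
    c=cam(n); print(n,-c['R'].T@c['t'],c['R'][2]); cv2.imwrite(f'pics/{n}0.png',cv2.resize(c['image'],(800,600)) if 0 else c['image'])
o=manip.get_obs();print(o['position'],o['ee_rot'],manip.grip_point_offset)
E
```

```text
scene [ 1.11506327 -0.73814005  0.75366353] [-0.5166772   0.68317273 -0.51606171]
top [0.47137927 0.04047695 1.17745643] [ 0.06890921  0.00673212 -0.99760022]
[0.15747943 0.60448111 0.23059629] [ 1.27066495e-01  9.91893988e-01 -6.47922560e-04 -5.39951486e-05] 0.0187
```

View pics/scene0.png

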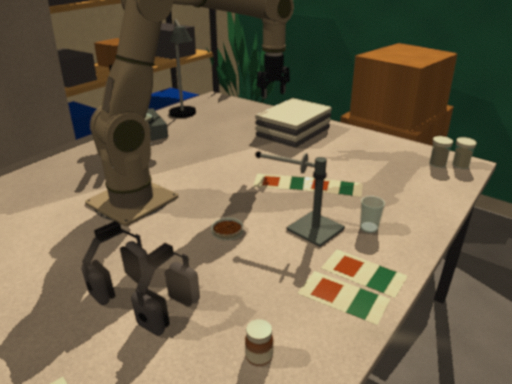

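View pics/top0.png

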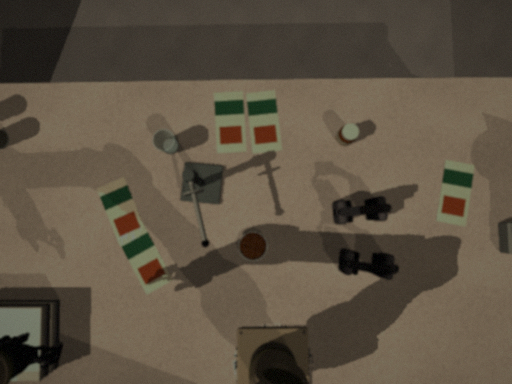

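Scene: two ear defenders at around (100,265) and (160,285), with the hanger post at (317,200), bar tip at (257,155), dish at (228,228), beaker at (371,213) and jar at (259,342). Top: hanger at (201,182), bar tip at (205,243), dish at (253,245), beaker at (168,143), jar at (349,132).
Candidates: top (362,210), which is scene (160,285), and top (367,262), which is scene (100,265). The robot base is at top (275,365), so I take the farther one, top (362,210).

Run:
```python
from h import *
t=cv2.imread('pics/top0.png');s=cv2.imread('pics/scene0.png')
a=cv2.resize(t[185:285,320:410],None,fx=4.4,fy=4.4,interpolation=2)
b=cv2.resize(s[215:340,75:210],None,fx=2.9,fy=2.9,interpolation=2)
a=np.clip(a*1.8,0,255).astype('uint8');b=np.clip(b*1.8,0,255).astype('uint8')
o=np.zeros((440,792,3),'uint8');o[:a.shape[0],:a.shape[1]]=a;o[:b.shape[0],400:400+b.shape[1]]=b[:,:392]
cv2.imwrite('pics/c1.png',o)
c=cam('top');
for n,p,z in (('farpad',(360,209),.186),('nearpad',(366,262),.186),('tip',(205,243),.215),('hinge',(201,182),.238),('base',(203,184),.01),('dish',(253,245),.018),('beaker',(165,138),.095),('jar',(349,132),.085)): print(n,onz(c,p,z))
```

```text
farpad [ 0.49181976 -0.2446366   0.186     ]
nearpad [ 0.34414986 -0.25699877  0.186     ]
tip [0.40330039 0.18724186 0.215     ]
hinge [0.56768347 0.19441059 0.238     ]
base [0.58427868 0.22508121 0.01      ]
dish [0.38138811 0.06010727 0.018     ]
beaker [0.72183999 0.33077581 0.095     ]
jar [ 0.7363606  -0.24659629  0.085     ]
```

View pics/c1.png

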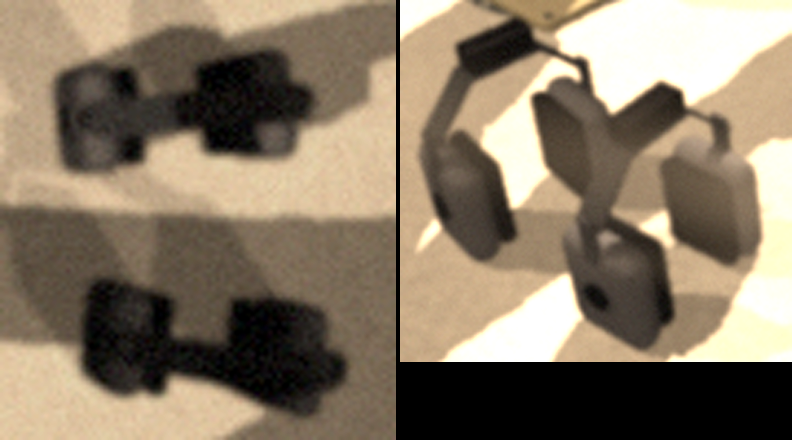

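The crop shows the far unit in front in the scene view, with its dark pad running from around (148,257) to (171,247) in full pixels. In the top view its cups are at about (341,210) and (376,208). Next I zoom in for corner pixels.

Run:
```python
from h import *
t=cv2.imread('pics/top0.png');s=cv2.imread('pics/scene0.png')
def z(i,x0,y0,w,h,f):
    a=i[y0:y0+h,x0:x0+w]; a=cv2.resize(a,None,fx=f,fy=f,interpolation=2); a=(255*np.clip(a/110.,0,1)**.6).astype('uint8')
    for k in range(0,w,10): cv2.putText(a,str(x0+k),(int(k*f),10),0,.35,(0,0,255),1);cv2.line(a,(int(k*f),0),(int(k*f),h*f),(0,120,255),1)
    for k in range(0,h,10): cv2.putText(a,str(y0+k),(0,int(k*f)),0,.35,(0,0,255),1);cv2.line(a,(0,int(k*f)),(w*f,int(k*f)),(0,120,255),1)
    return a
a=z(t,325,190,78,45,10);b=z(s,130,235,45,29,10)
c=z(t,180,160,34,29,10)
o=np.zeros((740+10,800,3),'uint8');o[:450,:780]=a;o[455:455+290,:450]=b;o[455:745,455:795]=c
o=cv2.resize(o,(640,600));cv2.imwrite('pics/c2.png',o)
```

```text
(no output)
```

View pics/c2.png

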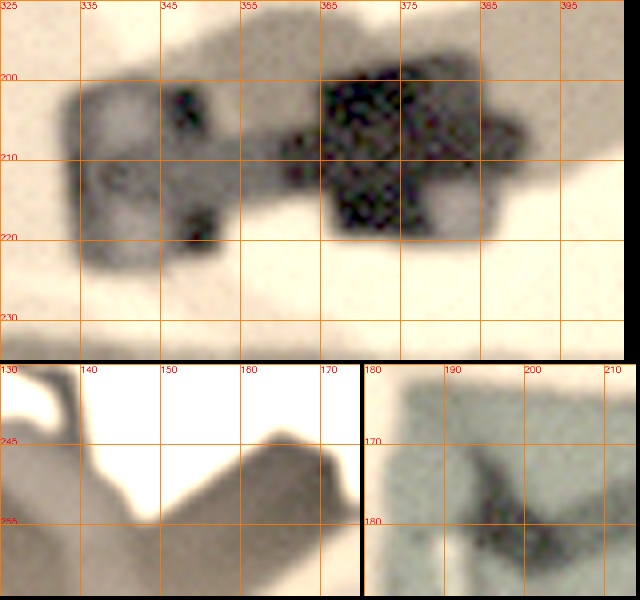

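Run:
```python
from h import *
t=cam('top');s=cam('scene')
P=lambda c,p,z:onz(c,p,z)[:2].round(4)
print('pad scene',[P(s,p,.186) for p in((148.5,254.5),(164.3,243.7),(170,246.3))])
print('pad top left end',P(t,(360.5,206.5),.186),P(t,(361,213.5),.186))
print('cup+ outer',[P(t,p,.09) for p in((333,202),(334.5,223))],'cup- inner base?',[P(t,p,.005) for p in((366,201),(367,219))])
print('left cup inner base',[P(t,p,.005) for p in((351,201),(352.5,221.5))])
print('leg end',P(t,(390,207),.12))
# bar: masks lines in top
print('tip',two(t,(205,243),s,(257,155)))
for r in range(0,1):
  pass
print('boss',two(t,(199,179.5),s,(319,160)))
print('baseplate', [P(t,p,.012) for p in((183,163),(225,165),(222,204),(181,203))])
print(t['K'])
```

```text
pad scene [array([ 0.4878, -0.3084]), array([ 0.4856, -0.2615]), array([ 0.5027, -0.2602])]
pad top left end [ 0.4988 -0.2463] [ 0.4792 -0.2471]
cup+ outer [array([ 0.5163, -0.1895]), array([ 0.4516, -0.1925])] cup- inner base? [array([ 0.522 , -0.3175]), array([ 0.4621, -0.3189])]
left cup inner base [array([ 0.5225, -0.2675]), array([ 0.4544, -0.2706])]
leg end [ 0.4982 -0.3539]
tip (array([0.40072516, 0.18624998, 0.20969479]), np.float64(0.005681271063827196))
boss (array([0.58368788, 0.20621756, 0.23737846]), np.float64(0.02182008908414333))
baseplate [array([0.6554, 0.2918]), array([0.647 , 0.1512]), array([0.5168, 0.1617]), array([0.5215, 0.2979])]
[[351.97460828   0.         256.07514493]
 [  0.         351.97460828 193.07605867]
 [  0.           0.           1.        ]]
```

Run:
```python
from h import *
t=cam('top');s=cam('scene')
def z(c,x0,y0,w,h,f,pts):
    a=c['image'][y0:y0+h,x0:x0+w]; a=cv2.resize(a,None,fx=f,fy=f,interpolation=2); a=(255*np.clip(a/150.,0,1)**.7).astype('uint8')
    for k in range(0,w,10): cv2.putText(a,str(x0+k),(int(k*f),10),0,.35,(0,0,255),1);cv2.line(a,(int(k*f),0),(int(k*f),h*f),(0,120,255),1)
    for k in range(0,h,10): cv2.putText(a,str(y0+k),(0,int(k*f)),0,.35,(0,0,255),1);cv2.line(a,(0,int(k*f)),(w*f,int(k*f)),(0,120,255),1)
    for p in proj(c,pts): cv2.circle(a,tuple(int(v) for v in (p-[x0,y0])*f),4,(255,0,0),1)
    return a
pts=[[.585,.2255,.215],[.402,.1865,.215]]
a=z(t,170,155,60,95,6,pts);b=z(s,245,140,85,70,5,pts)
o=np.zeros((570,790,3),'uint8');o[:,:360]=a;o[:350,365:790]=b
cv2.imwrite('pics/c3.png',o)
```

```text
(no output)
```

View pics/c3.png

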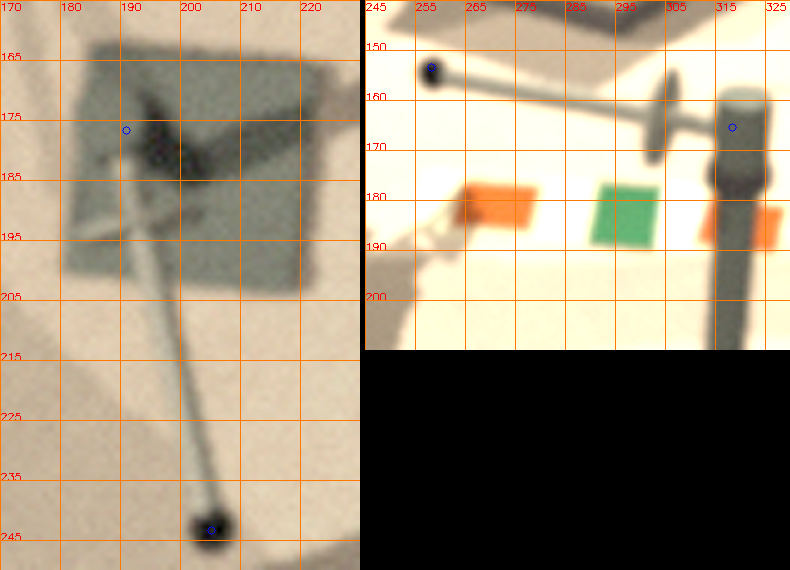

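Hinge at about (0.585, 0.2255), tip (0.4025, 0.187): length 187 mm against 190 given, so it checks. I'll bring the closed fingers to the +y side of the bar.

>>> {"name": "step_arm", "arguments": {"moves": [[1,40,-40,0,0,0,0],[1,70,-75,0,0,0,0],[1,105,-115,0,0,0,0],[1,140,-155,0,0,0,0],[1,175,-195,-5,0,0,0],[1,205,-235,-10,0,0,0],[1,235,-275,-20,0,0,0],[1,265,-315,-28,0,0,0],[1,295,-345,-33,0,0,0],[1,299,-350,-33,0,0,0]]}}

```text
clock: 1.35
position: [0.4596, 0.2494, 0.1979]
ee_rot: [0.131, 0.991, -0.001, 0.0]
ft_force: [-1.2, 0.4, -0.1]
grip_width: -0.002
grasp_force: 0.0
```

Run:
```python
from h import *
o=manip.get_obs();p=np.array(o['position']);print(p,o['ee_rot'],o['clock'])
H=np.array([.585,.2255])
for f in np.arange(.1,1.65,.14):
    u=np.array([-np.cos(f),-np.sin(f)]);t=np.array([np.sin(f),-np.cos(f)])
    q=H+.12*u-.02*t; print(round(f,2),((q-p[:2])*1000).round())
```

```text
[0.45958609 0.24940205 0.19789176] [ 1.30671282e-01  9.91425330e-01 -7.94618570e-04  4.47331204e-04] 1.35
0.1 [  4. -16.]
0.24 [  4. -33.]
0.38 [  7. -50.]
0.52 [ 11. -66.]
0.66 [ 18. -82.]
0.8 [ 27. -96.]
0.94 [  38. -109.]
1.08 [  51. -120.]
1.22 [  65. -130.]
1.36 [  81. -137.]
1.5 [  97. -142.]
1.64 [ 114. -145.]
```

>>> {"name": "step_arm", "arguments": {"moves": [[1,4,-16,0,0,0,0],[1,4,-33,0,0,0,0],[1,7,-50,0,0,0,0],[1,11,-66,0,0,0,0],[1,18,-82,0,0,0,0],[1,27,-96,0,0,0,0],[1,38,-109,0,0,0,0],[1,51,-120,0,0,0,0],[1,65,-130,0,0,0,0],[1,81,-137,0,0,0,0]]}}

```text
clock: 2.35
position: [0.5369, 0.118, 0.1987]
ee_rot: [0.126, 0.992, 0.0, -0.0]
ft_force: [-1.3, 1.7, -0.1]
grip_width: 0.001
grasp_force: 0.5
```

>>> {"name": "step_arm", "arguments": {"moves": [[1,8,-2,0,0,0,0],[1,16,-5,0,0,0,0],[1,21,-5,0,0,0,0],[1,26,-5,0,0,0,0],[1,26,-5,0,0,0,0]]}}

```text
clock: 2.85
position: [0.5601, 0.1138, 0.1973]
ee_rot: [0.126, 0.992, -0.0, -0.004]
ft_force: [-16.1, -0.2, 6.3]
grip_width: 0.004
grasp_force: 8.3
```

16 N against the push, so it is probably at the stop. Back off, raise, move clear and measure.

>>> {"name": "step_arm", "arguments": {"moves": [[1,-30,0,0,0,0,0],[0,-60,0,20,0,0,0],[0,-80,-45,60,0,0,0],[0,-80,-95,80,0,0,0],[0,-80,-145,80,0,0,0],[0,-80,-180,80,0,0,0],[0,-80,-180,80,0,0,0]]}}

```text
clock: 3.55
position: [0.483, -0.074, 0.2795]
ee_rot: [0.132, 0.991, -0.0, 0.001]
ft_force: [0.2, 0.3, -0.2]
grip_width: 0.989
grasp_force: 0.0
```

Run:
```python
from h import *
t=cam('top');s=cam('scene')
pts=[[.585,.2255,.215]]
def z(c,x0,y0,w,h,f,pts):
    a=c['image'][y0:y0+h,x0:x0+w]; a=cv2.resize(a,None,fx=f,fy=f,interpolation=2); a=(255*np.clip(a/150.,0,1)**.7).astype('uint8')
    for k in range(0,w,10): cv2.putText(a,str(x0+k),(int(k*f),10),0,.35,(0,0,255),1);cv2.line(a,(int(k*f),0),(int(k*f),h*f),(0,120,255),1)
    for k in range(0,h,10): cv2.putText(a,str(y0+k),(0,int(k*f)),0,.35,(0,0,255),1);cv2.line(a,(0,int(k*f)),(w*f,int(k*f)),(0,120,255),1)
    for p in proj(c,pts): cv2.circle(a,tuple(int(v) for v in (p-[x0,y0])*f),4,(255,0,0),1)
    return a
a=z(t,170,150,105,65,5,pts);b=z(s,260,140,70,85,5,pts)
o=np.zeros((430,880,3),'uint8');o[:325,:525]=a;o[:425,530:880]=b
o=cv2.resize(o,(790,386));cv2.imwrite('pics/c4.png',o)
```

```text
(no output)
```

View pics/c4.png

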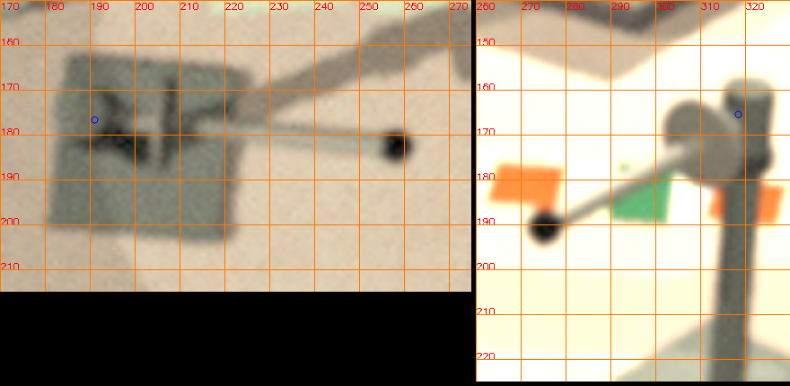

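Top: tip ball at (258.2,182.5), hinge (191.2,176.7). Scene: ball at (275.2,190.8). The bar runs parallel to the base plate's edges, as it should when fully out.

Run:
```python
from h import *
t=cam('top');s=cam('scene')
# refine ball by dark blob
def blob(c,x,y,r=7):
    g=c['image'].astype(float).mean(2); x,y=int(x),int(y); w=g[y-r:y+r+1,x-r:x+r+1]; k=np.clip(60-w,0,None); Y,X=np.mgrid[-r:r+1,-r:r+1]; return (x+(k*X).sum()/k.sum(), y+(k*Y).sum()/k.sum())
a=blob(t,258,182);b=blob(s,275,191)
print(a,b,two(t,a,s,b),onz(t,a,.215),onz(s,b,.215))
H=np.array([.585,.2255]);T=two(t,a,s,b)[0][:2];d=T-H;print(np.linalg.norm(d),np.arctan2(d[1],d[0]), 'psi',np.arctan2(d[1],d[0])+np.pi/2)
c=[onz(t,p,.012)[:2] for p in ((186,162.5),(225.5,166),(222,204),(181,200.5))]
print(np.mean(c,0),[np.round(np.arctan2(*(c[(i+1)%4]-c[i])[::-1]),3) for i in range(4)])
for n,e in(('dish',(253,245,.01)),):print(onz(t,e[:2],e[2]))
```

```text
(np.float64(257.8684985279686), np.float64(182.04121687929342)) (np.float64(275.03646353646354), np.float64(190.0651848151848)) (array([0.56785416, 0.04132396, 0.21298853]), np.float64(0.0013510273377988818)) [0.56818985 0.04173341 0.215     ] [0.56941394 0.03793598 0.215     ]
0.18497241313383112 -1.6636236383187706 psi -0.09282731152387402
[0.58681602 0.22273964] [np.float64(-1.671), np.float64(3.046), np.float64(1.475), np.float64(-0.127)]
[0.38076719 0.06024271 0.01      ]
```

>>> {"name": "step_arm", "arguments": {"moves": [[0,0,-45,0,0,0,0.08],[0,0,-90,0,0,0,0.16],[0,2,-135,0,0,0,0.24],[0,4,-180,0,0,0,0.3],[0,6,-211,0,0,0,0.3],[0,6,-211,-25,0,0,0.3],[0,6,-211,-50,0,0,0.3],[0,6,-211,-50,0,0,0.3]]}}

```text
clock: 4.55
position: [0.4889, -0.2758, 0.2251]
ee_rot: [-0.024, 1.0, 0.001, -0.003]
ft_force: [0.9, -0.4, 0.4]
grip_width: 0.998
grasp_force: 0.0
```

Run:
```python
from h import *
o=manip.get_obs();print(o['position'],o['joint_pos'])
from scipy.spatial.transform import Rotation as R
print(R.from_quat(o['ee_rot']).as_matrix().round(3))
t=cam('top');s=cam('scene')
def z(c,x0,y0,w,h,f):
    a=c['image'][y0:y0+h,x0:x0+w]; a=cv2.resize(a,None,fx=f,fy=f,interpolation=2); return (255*np.clip(a/110.,0,1)**.6).astype('uint8')
b=z(s,120,200,110,120,5)
cv2.imwrite('pics/c5.png',b)
```

```text
[ 0.4888775  -0.27584064  0.22511195] [-0.2088911   0.23292619  0.75211369  1.67161876 -0.16307287  1.30750108
  2.19165341]
[[-0.999 -0.048 -0.005]
 [-0.048  0.999  0.002]
 [ 0.005  0.002 -1.   ]]
```

View pics/c5.png

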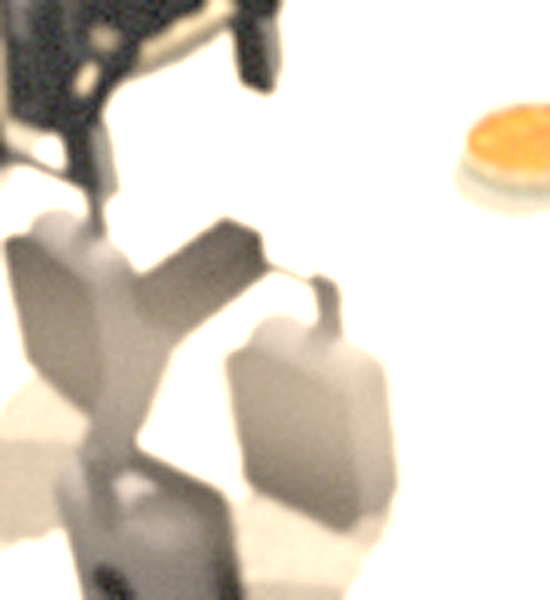

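The scene crop shows the open fingers (tips at about (141,238) and (172,218)) straddling the pad of the right unit, the one nearer the camera. Pad corners are at (165,244) and (173,248). Lower and close across the pad's 60 mm length.

>>> {"name": "step_arm", "arguments": {"moves": [[0,2,0,-30,0,0,0],[0,2,0,-50,0,0,0],[0,2,0,-62,0,0,0],[0,2,0,-72,0,0,0],[0,2,0,-72,0,0,0]]}}

```text
clock: 5.15
position: [0.4916, -0.2778, 0.1561]
ee_rot: [-0.023, 1.0, 0.0, -0.0]
ft_force: [0.9, -0.6, 0.7]
grip_width: 1.004
grasp_force: 0.0
```

>>> {"name": "step_arm", "arguments": {"moves": [[0.5,0,0,0,0,0,0],[0.5,0,0,0,0,0,0],[0.5,0,0,0,0,0,0],[0.5,0,0,0,0,0,0],[0.5,0,0,0,0,0,0],[0.5,0,0,0,0,0,0]], "grip_force": 50}}

```text
clock: 5.75
position: [0.4928, -0.2802, 0.1595]
ee_rot: [-0.022, 1.0, -0.001, 0.002]
ft_force: [-1.8, -1.4, 13.9]
grip_width: 0.688
grasp_force: 75.6
```

>>> {"name": "step_arm", "arguments": {"moves": [[0.5,0,0,3,0,0,0],[0.5,0,0,10,0,0,0],[0.5,0,0,20,0,0,0],[0.5,0,0,35,0,0,0],[0.5,0,0,50,0,0,0],[0.5,0,0,65,0,0,0],[0.5,0,0,80,0,0,0],[0.5,0,0,88,0,0,0],[0.5,0,0,88,0,0,0]]}}

```text
clock: 6.65
position: [0.492, -0.2784, 0.2457]
ee_rot: [-0.023, 1.0, -0.0, 0.001]
ft_force: [0.0, -0.4, -2.4]
grip_width: 0.693
grasp_force: 71.2
```

Run:
```python
from h import *
o=manip.get_obs();print(o['position'],o['joint_pos'],o['ft_force'])
s=cam('scene')
a=s['image'][170:340,60:260]; a=cv2.resize(a,None,fx=3.5,fy=3.5,interpolation=2);cv2.imwrite('pics/c6.png',(255*np.clip(a/110.,0,1)**.6).astype('uint8'))
```

```text
[ 0.49203096 -0.27844008  0.24570015] [-0.21175916  0.22257125  0.75839743  1.63809509 -0.15718909  1.34151902
  2.1859334 ] [ 0.01078142 -0.41183289 -2.39501064]
```

View pics/c6.png

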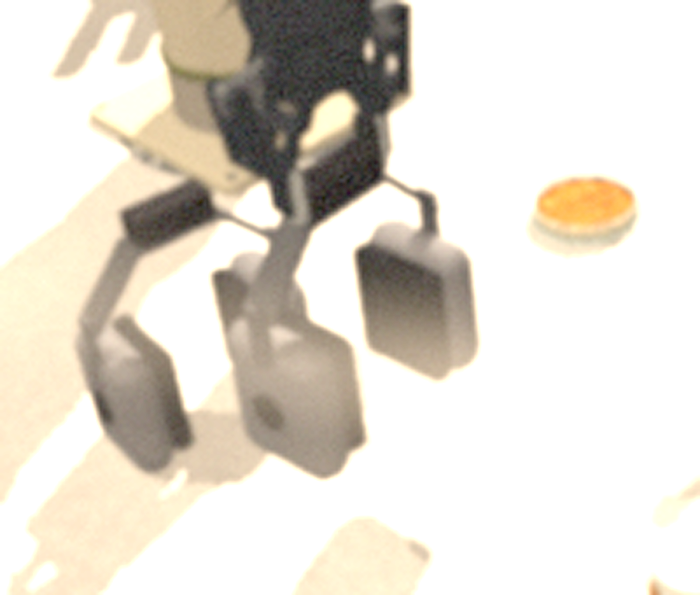

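Lifted level, held by the pad ends. The look-alike stays at left, untouched. Now turn it square to the bar while moving off the tip end.

>>> {"name": "step_arm", "arguments": {"moves": [[0.5,6,14,0,0,0,-0.1],[0.5,12,32,0,0,0,-0.23],[0.5,18,50,0,0,0,-0.36],[0.5,24,68,0,0,0,-0.49],[0.5,30,86,0,0,0,-0.62],[0.5,36,104,0,0,0,-0.75],[0.5,42,122,0,0,0,-0.88],[0.5,48,136,0,0,0,-1.0],[0.5,54,148,0,0,0,-1.12],[0.5,60,156,0,0,0,-1.24]]}}

```text
clock: 7.7
position: [0.5514, -0.1208, 0.2434]
ee_rot: [0.564, 0.826, -0.0, -0.001]
ft_force: [-0.1, 0.0, -2.6]
grip_width: 0.689
grasp_force: 71.3
```

>>> {"name": "step_arm", "arguments": {"moves": [[0.5,0,0,0,0,0,-0.12],[0.5,0,0,0,0,0,-0.24],[0.5,0,0,0,0,0,-0.36],[0.5,0,0,0,0,0,-0.43],[0.5,0,0,0,0,0,-0.47],[0.5,0,0,0,0,0,-0.47],[0.5,0,0,0,0,0,-0.47]]}}

```text
clock: 8.4
position: [0.5513, -0.122, 0.2438]
ee_rot: [0.739, 0.674, -0.0, -0.0]
ft_force: [-0.5, -0.2, -3.0]
grip_width: 0.69
grasp_force: 71.2
```

Run:
```python
from h import *
from scipy.spatial.transform import Rotation as R
o=manip.get_obs();print(o['position'],o['joint_pos'],R.from_quat(o['ee_rot']).as_matrix()[:,1])
s=cam('scene');t=cam('top')
def z(c,x0,y0,w,h,f):
    a=c['image'][y0:y0+h,x0:x0+w]; a=cv2.resize(a,None,fx=f,fy=f,interpolation=2); return (255*np.clip(a/110.,0,1)**.6).astype('uint8')
o=np.zeros((420,800,3),'uint8');o[:420,:420]=z(s,170,130,140,140,3);o[:360,424:784]=z(t,200,130,120,120,3)
cv2.imwrite('pics/c7.png',o)
```

```text
[ 0.55127273 -0.12204311  0.2438034 ] [-0.61758885  0.25016302  0.89811949  1.64476476 -0.19978514  1.34417361
  0.21804961] [ 9.95712097e-01 -9.25028152e-02 -8.06033309e-04]
```

View pics/c7.png

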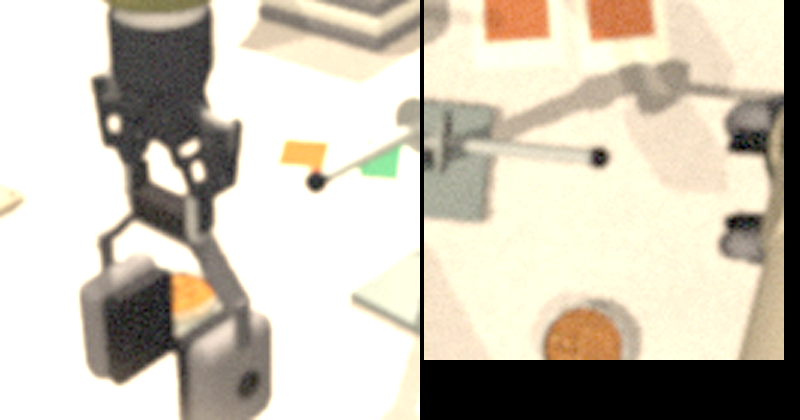

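Run:
```python
from h import *
t=cam('top')
for z in(.11,.15,.18):print(onz(t,(308,190.8),z))
```

```text
[ 0.55034282 -0.11018826  0.11      ]
[ 0.54738388 -0.1045425   0.15      ]
[ 0.54516467 -0.10030817  0.18      ]
```

The gap between the cups is centred within about 5 mm of the bar's line, against 20 mm of clearance. Thread over the tip along the bar.

>>> {"name": "step_arm", "arguments": {"moves": [[0.5,3,15,3,0,0,0],[0.5,6,40,4,0,0,0],[0.5,9,70,4,0,0,0],[0.5,12,100,4,0,0,0],[0.5,15,130,4,0,0,0],[0.5,18,160,4,0,0,0],[0.5,20,185,4,0,0,0],[0.5,22,207,4,0,0,0],[0.5,24,227,4,0,0,0],[0.5,26,240,4,0,0,0]]}}

```text
clock: 9.55
position: [0.5775, 0.1198, 0.2482]
ee_rot: [0.739, 0.674, 0.0, -0.0]
ft_force: [-0.1, -0.2, -3.0]
grip_width: 0.694
grasp_force: 70.9
```

>>> {"name": "step_arm", "arguments": {"moves": [[0.5,0,5,-3,0,0,0],[0.5,1,10,-8,0,0,0],[0.5,1,13,-12,0,0,0],[0.5,1,13,-14,0,0,0],[0.5,1,13,-14,0,0,0],[0.5,1,13,-14,0,0,0]]}}

```text
clock: 10.15
position: [0.5786, 0.1302, 0.2345]
ee_rot: [0.74, 0.673, 0.0, 0.0]
ft_force: [0.2, 0.3, -2.6]
grip_width: 0.691
grasp_force: 70.9
```

Run:
```python
from h import *
o=manip.get_obs();print(o['position'],o['ft_force'])
s=cam('scene');t=cam('top')
def z(c,x0,y0,w,h,f):
    a=c['image'][y0:y0+h,x0:x0+w]; a=cv2.resize(a,None,fx=f,fy=f,interpolation=2); return (255*np.clip(a/110.,0,1)**.6).astype('uint8')
o=np.zeros((600,800,3),'uint8');o[:600,:500]=z(s,250,120,100,120,5)
o[:360,504:800]=z(t,180,140,74,90,4)
cv2.imwrite('pics/c8.png',o)
```

```text
[0.5785914  0.13022475 0.23446864] [ 0.15232014  0.25747469 -2.59535816]
```

View pics/c8.png

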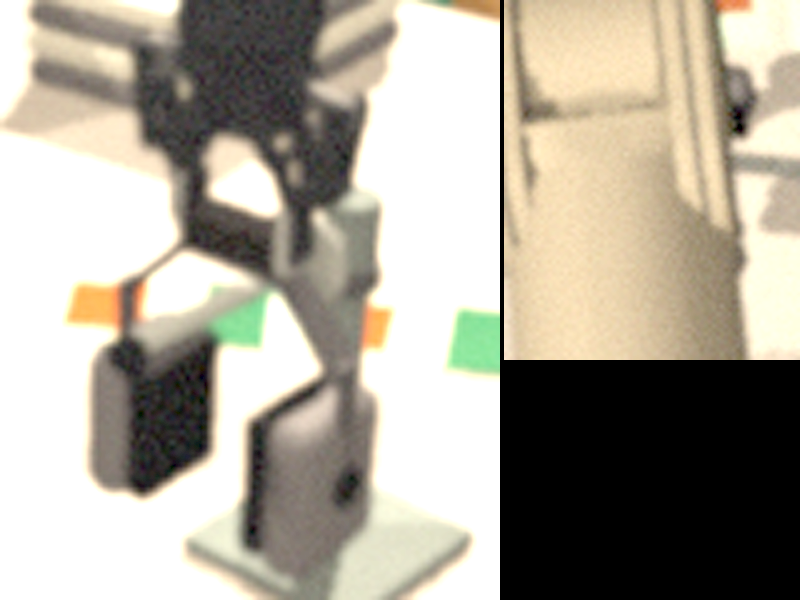

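The scene view shows the band above the bar, one cup each side, with the ball at (275,190) between them. I advance gently to find the disc by contact.

>>> {"name": "step_arm", "arguments": {"moves": [[0.5,0,6,0,0,0,0],[0.5,1,12,-1,0,0,0],[0.5,2,18,-2,0,0,0],[0.5,2,22,-3,0,0,0],[0.5,2,24,-4,0,0,0],[0.5,2,24,-4,0,0,0]]}}

```text
clock: 10.85
position: [0.5804, 0.1552, 0.2301]
ee_rot: [0.739, 0.673, -0.0, -0.0]
ft_force: [-0.9, -1.1, -2.8]
grip_width: 0.692
grasp_force: 70.9
```

>>> {"name": "step_arm", "arguments": {"moves": [[0.5,0,2,0,0,0,0],[0.5,0,4,0,0,0,0],[0.5,0,6,0,0,0,0],[0.5,0,6,0,0,0,0]]}}

```text
clock: 11.25
position: [0.5805, 0.1612, 0.2304]
ee_rot: [0.739, 0.673, 0.0, -0.0]
ft_force: [0.5, 0.1, -2.6]
grip_width: 0.688
grasp_force: 70.9
```

>>> {"name": "step_arm", "arguments": {"moves": [[0.5,0,1,0,0,0,0],[0.5,0,2,0,0,0,0],[0.5,0,3,0,0,0,0],[0.5,0,3,0,0,0,0]]}}

```text
clock: 11.65
position: [0.5805, 0.164, 0.2303]
ee_rot: [0.739, 0.673, 0.0, -0.0]
ft_force: [-0.1, 0.1, -2.3]
grip_width: 0.692
grasp_force: 70.9
```

>>> {"name": "step_arm", "arguments": {"moves": [[0.5,0,1,0,0,0,0],[0.5,0,2,0,0,0,0],[0.5,0,3,0,0,0,0],[0.5,0,3,0,0,0,0]]}}

```text
clock: 12.05
position: [0.5805, 0.1671, 0.2303]
ee_rot: [0.739, 0.673, 0.0, -0.0]
ft_force: [-0.5, -0.2, -2.0]
grip_width: 0.693
grasp_force: 70.9
```

>>> {"name": "step_arm", "arguments": {"moves": [[0.5,0,1,0,0,0,0],[0.5,0,2,0,0,0,0],[0.5,0,3,0,0,0,0],[0.5,0,3,0,0,0,0]]}}

```text
clock: 12.45
position: [0.5806, 0.1682, 0.2304]
ee_rot: [0.74, 0.672, -0.001, 0.001]
ft_force: [-0.8, -5.5, -1.8]
grip_width: 0.699
grasp_force: 71.0
```

Contact with the disc at y ≈ 0.168 (predicted 0.1676). Back off 3 mm to relax, then lower onto the bar.

>>> {"name": "step_arm", "arguments": {"moves": [[0.5,0,-3,0,0,0,0],[0.5,0,-3,-2,0,0,0],[0.5,0,-3,-4,0,0,0],[0.5,0,-3,-6,0,0,0],[0.5,0,-3,-6,0,0,0]]}}

```text
clock: 12.95
position: [0.5803, 0.1671, 0.2239]
ee_rot: [0.739, 0.673, -0.0, -0.0]
ft_force: [0.4, -0.7, -2.1]
grip_width: 0.695
grasp_force: 70.9
```

>>> {"name": "step_arm", "arguments": {"moves": [[0.5,0,0,-1,0,0,0],[0.5,0,0,-2,0,0,0],[0.5,0,0,-2,0,0,0]]}}

```text
clock: 13.25
position: [0.5805, 0.1669, 0.2222]
ee_rot: [0.74, 0.673, -0.0, -0.0]
ft_force: [0.0, 1.0, -2.5]
grip_width: 0.695
grasp_force: 70.9
```

>>> {"name": "step_arm", "arguments": {"moves": [[0.5,0,0,-1,0,0,0],[0.5,0,0,-2,0,0,0],[0.5,0,0,-2,0,0,0]]}}

```text
clock: 13.55
position: [0.5807, 0.1669, 0.2212]
ee_rot: [0.74, 0.673, 0.0, -0.0]
ft_force: [-2.5, 0.1, 5.6]
grip_width: 0.69
grasp_force: 72.7
```

>>> {"name": "step_arm", "arguments": {"moves": [[0.5,0,0,-1,0,0,0],[0.5,0,0,-2,0,0,0],[0.5,0,0,-2,0,0,0]]}}

```text
clock: 13.85
position: [0.5807, 0.1669, 0.221]
ee_rot: [0.74, 0.673, 0.001, -0.0]
ft_force: [-11.0, -0.9, 20.0]
grip_width: 0.694
grasp_force: 76.1
```

>>> {"name": "step_arm", "arguments": {"moves": [[0.5,0,0,3,0,0,0],[0.5,0,0,3,0,0,0],[0.25,0,0,3,0,0,0],[0.2,0,0,3,0,0,0],[0.1,0,0,3,0,0,0],[0.0,0,0,3,0,0,0],[0,0,0,3,0,0,0],[0,0,0,3,0,0,0]]}}

```text
clock: 14.65
position: [0.5805, 0.1669, 0.2213]
ee_rot: [0.74, 0.673, 0.0, 0.0]
ft_force: [-0.3, 0.0, 0.0]
grip_width: 1.004
grasp_force: 0.0
```

>>> {"name": "step_arm", "arguments": {"moves": [[0,0,0,10,0,0,0],[0,0,0,25,0,0,0],[0,0,0,45,0,0,0],[0,0,0,70,0,0,0],[0,0,0,100,0,0,0],[0,-40,-20,110,0,0,0],[0,-80,-60,110,0,0,0],[0,-110,-100,110,0,0,0],[0,-130,-140,110,0,0,0],[0,-140,-180,110,0,0,0]]}}

```text
clock: 15.65
position: [0.4392, -0.0153, 0.3326]
ee_rot: [0.74, 0.673, 0.002, -0.001]
ft_force: [0.6, 0.2, -0.4]
grip_width: 0.998
grasp_force: 0.0
```

Run:
```python
from h import *
o=manip.get_obs();print(o['position'],o['clock'])
s=cam('scene');t=cam('top')
def z(c,x0,y0,w,h,f):
    a=c['image'][y0:y0+h,x0:x0+w]; a=cv2.resize(a,None,fx=f,fy=f,interpolation=2); return (255*np.clip(a/110.,0,1)**.6).astype('uint8')
o=np.zeros((600,800,3),'uint8');o[:600,:400]=z(s,270,120,80,120,5)
o[:500,404:800]=z(t,175,130,99,125,4)
cv2.imwrite('pics/c9.png',o)
```

```text
[ 0.43921594 -0.01530272  0.33256883] 15.65
```

View pics/c9.png

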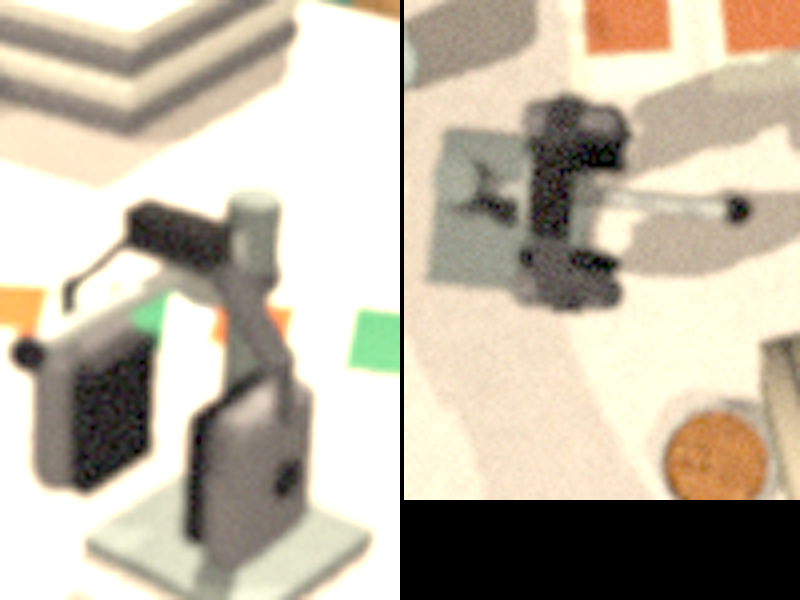

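The ear defenders hang level on the bar: pad across it against the disc, a cup on each side, and the tip ball still at top (258,182). The gap is about 1–2 mm from the contact reading. Let it settle, check it is still, then hand in.

>>> {"name": "step_arm", "arguments": {"moves": [[0,0,0,0,0,0,0],[0,0,0,0,0,0,0],[0,0,0,0,0,0,0],[0,0,0,0,0,0,0],[0,0,0,0,0,0,0],[0,0,0,0,0,0,0],[0,0,0,0,0,0,0],[0,0,0,0,0,0,0],[0,0,0,0,0,0,0],[0,0,0,0,0,0,0]]}}

```text
clock: 16.75
position: [0.4405, -0.0132, 0.3314]
ee_rot: [0.74, 0.673, 0.0, 0.0]
ft_force: [0.4, 0.1, -0.6]
grip_width: 1.0
grasp_force: 0.0
```

Run:
```python
from h import *
a=[cam('top')['image'][145:210,190:270].astype(float) for _ in range(7)]
print([round(np.abs(cv2.blur(x-a[0],(3,3))).max(),1) for x in a[1:]])
print(manip.hand_in())
```

```text
[np.float64(5.1), np.float64(4.6), np.float64(4.7), np.float64(5.1), np.float64(5.2), np.float64(4.7)]
the job is handed in; nothing more can be done
None
```

The job is handed in, with no verdict returned: the bar is swung fully out, the ear defenders hang still on it about 1–2 mm from the stop disc, and nothing I did came near the dish, beaker or jar.

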